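# Swing out the stabiliser leg of the loaded roll stand

## Task

The bench stand that carries the white roll of film is top-heavy. Swing its folded stabiliser leg out from the front edge of its base until it seats fully home in its end detent, sticking straight out in front of the stand, then let go of it. Leave the folded leg of the other, empty stand where it is.

Things in the scene. Friction and masses are not known exactly. Their poses are not given: they have to be found in the camera images.
- roll_leg (a joint): Swing angle (rad) of the leg on the stand with the roll: 0 folded along the base's front edge, 1.57 fully out, seated at its stop. Starts at 0.03 to 0.3. Swings clockwise seen from above about an upright pivot. Light friction; from 1.0 to 1.3 a sprung plunger resists (2 to 5 N at the knob) and pushes a released leg back to about 1.0; beyond about 1.35 it drives the leg to the stop and holds it.
- roll_leg_knob (a point): Centre of the black upright round knob on that leg's free end, 67 mm above the bench: 26 mm across, 46 to 88 mm high, 130 mm from the pivot; pinch or push it. Below: a 10 mm stem, then the steel leg bar, 22 mm wide, top 36 mm high. The point turns with the leg; its -y points from pivot to knob.
- roll_stand_hinge (a point): Pivot axis of that leg at bench height, at the stand's front left corner seen from the robot. Axes of the stand: the leg points along -y when folded, along -x (out of the front, towards the robot within 17 degrees) when out. On it a 36 mm round hub, top 50 mm high; 33 to 55 mm behind it the 30 mm wide detent housing, top 54 mm high.
- roll_stand: The stand with the white roll, left or right of the other; heavy, does not shift. Origin: centre of its base's underside, axes as the hinge's. Grey plate 200 (x) x 170 x 16 mm; its front edge is 15 mm behind the folded leg's centre line. Roll 84 mm across, top 180 mm high, on a spindle to 216 mm, both centred at x = +40 mm, y = 0.
- bare_leg_knob (a point): Centre of the like knob, 67 mm above the bench, on the folded leg of the other stand, which is the same but has a bare steel spindle and no roll. To be left alone.

How it is judged (in metres and radians):
At the end, for the whole second after the job is handed in: The leg of the stand with the roll is swung out to at least 1.40 rad (within 10 degrees of its stop at 1.57), seated and at rest, and the knob of the empty stand's leg is within 30 mm of where it started (value of joint roll_leg above 1.4 rad and velocity of joint roll_leg below 0.1 rad/s and distance of bare_leg_knob from where it was at the start of the episode below 0.03 m); the robot touches nothing.
It fails at once if the leg of the empty stand is swung (its knob shifted by more than 30 mm) (distance of bare_leg_knob from where it was at the start of the episode above 0.03 m).
It also fails if it takes over 38 s, if anything falls off the work surface, if the arm or the gripper's body presses on something with over 40 N, if the wrist force passes 120 N, or if a joint passes its speed limit or range.

## Robot

A 7-joint arm with a two-finger parallel gripper is mounted at the origin on the work surface. World frame = base frame: x ahead of the robot, y to its left, z up, the work surface at z = 0. Lengths are in mm, angles in rad, forces in N, time in s.
With the tool pointing down it reaches from about 350 to 900 mm from the base axis. Payload 7.2 kg.
Tool frame: the origin (TCP) lies midway between the tips of the shut fingers; the grasp point (between the pads) lies arm.grip_point_offset behind it (arm.grip_point_offset is the distance from the TCP to the grasp point, in mm); y points along the fingers, z is the direction in which the jaws open and shut, and the axes are right-handed (so a half turn about y gives the same grasp; the last joint's range is limited). The gripper opens to 88 mm and grips with 3 to 60 N. Pads are 20 mm wide; open, the fingers measure 115 mm over their backs; the gripper's body (75 mm by 178 mm) begins 61 mm behind the grasp point.
Start: joints at [1.189, 0.411, -0.013, 1.596, 0.006, 1.134, -0.082], TCP at [192.91, -594.487, 222.653] pointing down, gripper open.
Joint ranges: [-2.95, 2.95], [-0.29, 1.99], [-1.47, 1.44], [0.14, 2.54], [-1.03, 4.17], [0.13, 1.85], [-2.86, 2.86]. Speed limits (rad/s): [2.39, 2.39, 3.01, 3.01, 3.14, 3.14, 3.14].

## Interface

Orientations are given as [roll, pitch, yaw] about the fixed x, y, z axes, in that order (R = Rz(yaw) Ry(pitch) Rx(roll)).
In Python, from workcell import state, eyes, workorder, finder, arm gives the robot as it stands.
- The arm moves only by the tool arm_command, never from a script. Its arguments are lists of equal length, an entry for each row: "translation": the shift along the tool's x, y, z normalised to -1 to 1, where 1 is 4 cm, a list of three; "turn": the turn, a rotation vector about the tool's x, y, z normalised to -1 to 1, where 1 is 10 degrees, a list of three. In form: {"translation": [[tx, ty, tz], ...], "turn": [[wx, wy, wz], ...]}. A call has 1 to 8 rows; each row shifts and turns the commanded pose from where the row before left it, along the tool's axes as they then stand; what a row does not reach is not made up. A row lasts 1/8 s, in which the tool goes at most 62.5 mm and 10.7 degrees, less where a joint would pass 70% of its speed; a pose out of reach is approached as far as the arm can. A call with a number of a shift or a turn outside -1 to 1 is refused whole. A call with a gripper value outside its range is refused whole. "gripper" is the closure, from -1 (fully open) to 1 (shut), set as the call begins (left out, the last holds). The fingers move at their own pace and stop on an object; the grip force is fixed at half the most. Time passes only in rows, so rows that do not move let the fingers close. It gives the time, the measured TCP pose, the force and the opening at its end, in the units of the state.
- state(): the state, without advancing time (a new reading comes with each control period).
- eyes.snapshot(name): name is "side" or "top"; returns (picture, depth): 384x512x3 uint8, red, green, blue; 384x512 float32, mm along the optical axis (not along the pixel's ray), 0 where there is no reading.
- eyes.calibration(name): a dict with "intrinsics" (3x3 intrinsics, pixels), "rvec" (rotation vector, rad) and "tvec" (3), from world to camera coordinates, as OpenCV has them. Camera axes: x right, y down, z forward; pixel columns grow to the right and rows downward; lengths in mm; the calibration is good to about 2 mm. A picture is of the moment at which its call begins. calibration takes no time and is no camera call.
- workorder.sign_off(): hands the job in, once; it reports no verdict.
Trained networks look in the newest picture that a camera, given by its name, has taken for a name from the list of things; names that differ only in an ending like _2 or _b are one class to them, and where a whole thing is asked for, a point or a joint stands for the part that bears it (a point fixed in the world has none). Each returns a list of dicts, best first, with "confidence" (0 to 1); they miss things now and then, are a little off and sometimes report something else, mostly with a low value. They report only what shows in the picture. A call takes as long as a camera call.
- finder.outline_of(camera, label): "mask" (384x512 bool, what is visible of it) and "bbox" ([centre column, centre row, width, height] in pixels, round what is visible of it).
The state is a dict: "time_s": time; "joint_pos": joint angles; "joint_vel": joint speeds; "joint_torque": joint torques, N m; "tcp_pos": TCP position; "tcp_rot": TCP orientation; "wrist_force": force on the tool from outside, world axes, zero at the start; "torque": the same for the moment, N m; "finger_gap": finger opening in mm.
Only numpy, scipy, OpenCV 4.12 (cv2) and the standard library are available. Lean on these libraries where they do the work, as an engineer would, in place of code of your own. Each camera call takes 0.05 s, during which the arm holds its last target.

## Working session

There is one attempt and no reset: what is moved stays moved. The work goes in short steps, Python scripts to look and compute and a tool call to move; the robot and the scene stay as the last step left them, time stands still between calls to the robot, and variables do not carry over. Pictures are saved under pics/ and viewed, and the job is handed in when it is done.

Besides the shell and the picture viewer there is one more tool, called by a JSON object that holds its "op" and its "data", one argument or row to a line. arm_command: Moves the arm, as the interface text tells. Its arguments: {"type":"object","properties":{"translation":{"type":"array"},"turn":{"type":"array"},"gripper":{"type":"number"}},"required":["translation","turn"]}

```bash
mkdir -p pics; ls
cat > h.py <<'E'
import numpy as np,cv2
from workcell import state, eyes, workorder, finder, arm
def cal(n):
    c=eyes.calibration(n);K=np.array(c["intrinsics"],float).reshape(3,3);R=cv2.Rodrigues(np.array(c["rvec"],float))[0];t=np.array(c["tvec"],float).ravel();return K,R,t
def world(n,depth):
    K,R,t=cal(n);h,w=depth.shape
    u,v=np.meshgrid(np.arange(w),np.arange(h))
    p=np.stack([(u-K[0,2])/K[0,0]*depth,(v-K[1,2])/K[1,1]*depth,depth],-1)
    return (p-t)@R
E
python3 - <<'E'
from h import *
for n in ("top","side"):
    im,d=eyes.snapshot(n); cv2.imwrite(f"pics/{n}0.png",im[...,::-1]); np.save(f"{n}.npy",d)
    W=world(n,d)
    for l in ("roll_leg_knob","roll_stand","bare_leg_knob","roll_leg"):
        for r in finder.outline_of(n,l):
            m=r["mask"]&(d>0); P=W[m]
            print(n,l,round(r["confidence"],2),np.round(r["bbox"]),np.round(np.median(P,0)) if len(P) else None,np.round(P.max(0)) if len(P) else None)
s=state();print(s["time_s"],s["tcp_pos"],s["tcp_rot"],s["finger_gap"],arm.grip_point_offset)
E
```

```text
pics
top roll_leg_knob 0.7 [158. 217.  70.  26.] [588. 226.  38.] [623. 303.  91.]
top roll_stand 0.68 [164. 173.  81. 112.] [696. 204.  18.] [804. 312. 220.]
top bare_leg_knob 0.57 [350. 212.  74.  17.] [ 602. -244.   38.] [ 623. -155.   92.]
top roll_leg 0.62 [156. 216.  69.  24.] [588. 223.  38.] [619. 320.  91.]
side roll_leg_knob 0.89 [223. 334.  73.  97.] [585. 219.  36.] [621. 295.  89.]
side roll_leg_knob 0.68 [305. 147.  24.  70.] [ 602. -249.   38.] [ 646. -152.   88.]
side roll_stand 0.6 [170. 305. 185. 159.] [705. 231.  17.] [1442.  307.  216.]
side roll_leg 0.95 [226. 333.  76. 101.] [585. 216.  36.] [624. 295.  89.]
0.5 [ 192.89092653 -594.48642291  222.65142342] [-1.57078389e+00  2.01830336e-05 -2.82782325e+00] 87.82769706195656 18.700000000000003
```

View pics/top0.png

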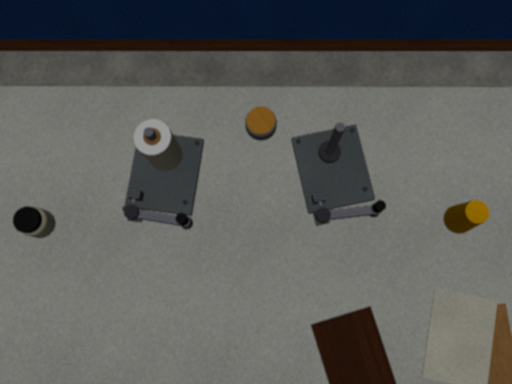

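View pics/side0.png

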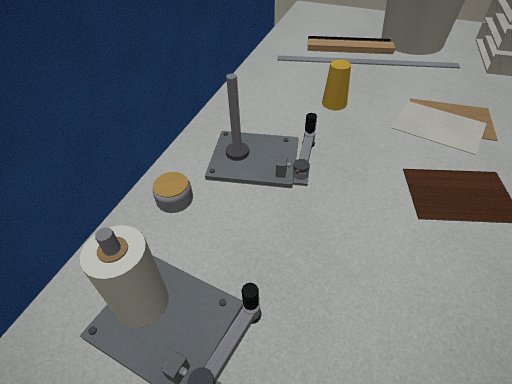

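Run:
```python
from h import *
for n in ("top","side"):
    W=world(n,np.load(n+".npy")); ok=np.load(n+".npy")>0
    P=W[ok]
    def q(nm,c):
        S=P[c]; print(n,nm,len(S),np.round(S.mean(0),1),np.round(S.min(0)),np.round(S.max(0)),"ctr",np.round((S.min(0)+S.max(0))/2))
    x,y,z=P.T
    L=(x>480)&(x<850)&(y>60)&(y<340)
    q("knobtop",L&(z>82)&(z<95)&(x<640)&(y<230))
    q("hub",L&(z>44)&(z<53)&(x<630)&(y>240))
    q("roll",L&(z>174)&(z<186))
    q("spindle",L&(z>205))
    S=P[L&(z>10)&(z<21)]
    r=cv2.minAreaRect(S[:,:2].astype(np.float32));print("plate",r)
    S=P[L&(z>32)&(z<40)&(x<640)]
    r=cv2.minAreaRect(S[:,:2].astype(np.float32));print("bar",r)
```

```text
top knobtop 94 [579.  158.   87.2] [567. 145.  83.] [590. 171.  91.] ctr [579. 158.  87.]
top hub 177 [602.5 286.5  48.8] [582. 269.  44.] [630. 309.  53.] ctr [606. 289.  49.]
top roll 958 [744.6 211.  179.7] [705. 170. 174.] [787. 254. 186.] ctr [746. 212. 180.]
top spindle 87 [745.5 211.1 214.5] [736. 202. 206.] [757. 223. 220.] ctr [746. 212. 213.]
plate ((681.815185546875, 219.62850952148438), (174.3966827392578, 248.97024536132812), 84.23770904541016)
bar ((602.3434448242188, 219.15586853027344), (153.51673889160156, 57.08595275878906), 82.36717987060547)
side knobtop 235 [577.  159.9  86.7] [565. 147.  82.] [590. 171.  89.] ctr [577. 159.  86.]
side hub 411 [603.5 281.7  48.8] [581. 270.  44.] [630. 295.  52.] ctr [606. 282.  48.]
side roll 2351 [739.3 218.3 179.3] [703. 171. 174.] [787. 255. 186.] ctr [745. 213. 180.]
side spindle 278 [742.9 214.5 212.9] [734. 202. 205.] [756. 224. 216.] ctr [745. 213. 211.]
plate ((689.1926879882812, 219.95077514648438), (169.97804260253906, 232.9431610107422), 82.68114471435547)
bar ((593.5709838867188, 225.93463134765625), (159.61167907714844, 49.59196090698242), 75.20433044433594)
```

The roll stand is the left one in the top view: knob at about px (183,218), hub at (131,212). The measured knob is (578,159,87 at its top) and the hub about (598,287), 130 mm apart as specified. The plate is yawed about -7.6°. I'll travel there at height now.

{"op": "arm_command", "data": {
  "translation": [
    [-0.7,0,-0.7],
    [-0.7,0,-0.7],
    [-0.7,0,-0.7],
    [-0.7,0,-0.7],
    [-0.7,0,-0.7],
    [-0.7,0,-0.7],
    [-0.7,0,-0.7],
    [-0.7,0,-0.7]
  ],
  "turn": [
    [0,0,0],
    [0,0,0],
    [0,0,0],
    [0,0,0],
    [0,0,0],
    [0,0,0],
    [0,0,0],
    [0,0,0]
  ],
  "gripper": -1
}}

```text
time_s: 1.5
tcp_pos: [337.4, -311.2, 222.9]
tcp_rot: [-1.57, 0.0, -2.828]
wrist_force: [1.0, -0.3, -0.3]
finger_gap: 87.6
```

{"op": "arm_command", "data": {
  "translation": [
    [-0.7,0,-0.7],
    [-0.7,0,-0.7],
    [-0.7,0,-0.7],
    [-0.7,0,-0.7],
    [-0.7,0,-0.7],
    [-0.7,0,-0.7],
    [-0.7,0,-0.7],
    [-0.7,0,-0.7]
  ],
  "turn": [
    [0,0,0],
    [0,0,0],
    [0,0,0],
    [0,0,0],
    [0,0,0],
    [0,0,0],
    [0,0,0],
    [0,0,0]
  ]
}}

```text
time_s: 2.5
tcp_pos: [481.3, -29.0, 222.9]
tcp_rot: [-1.57, 0.001, -2.828]
wrist_force: [0.0, -0.4, -0.4]
finger_gap: 88.0
```

Run:
```python
from h import *
# refine hub, plate yaw from saved depth
for n in ("top","side"):
    d=np.load(n+".npy");W=world(n,d);P=W[d>0];x,y,z=P.T
    S=P[(abs(z-50)<1.8)&(x>570)&(x<618)&(y>260)&(y<312)];print(n,"hub",cv2.minEnclosingCircle(S[:,:2].astype(np.float32)))
    S=P[(abs(z-54)<2)&(x>620)&(x<665)&(y>250)&(y<312)];print(n,"housing",len(S),S.mean(0) if len(S) else 0)
    M=(abs(W[...,2]-16)<4)&(W[...,0]>560)&(W[...,0]<850)&(W[...,1]>60)&(W[...,1]<320)
    for lo in (630,):
        rows=[]
        for xx in np.arange(630,790,8):
            S=W[M&(abs(W[...,0]-xx)<4)]
            if len(S)>3: rows.append((xx,S[:,1].min(),S[:,1].max()))
        r=np.array(rows); print(np.round(r).tolist())
        for c in(1,2):
            v=cv2.fitLine(r[:,[0,c]].astype(np.float32),cv2.DIST_HUBER,0,.01,.01).ravel();print(np.degrees(np.arctan2(v[1],v[0])),v[2:])
```

```text
top hub ((600.1636352539062, 287.3070983886719), 18.2459774017334)
top housing 67 [642.85221832 280.9119143   53.70125617]
[[630.0, 141.0, 312.0], [638.0, 141.0, 312.0], [646.0, 141.0, 310.0], [654.0, 139.0, 307.0], [662.0, 139.0, 309.0], [670.0, 137.0, 306.0], [678.0, 135.0, 307.0], [686.0, 136.0, 305.0], [694.0, 133.0, 303.0], [702.0, 134.0, 301.0], [710.0, 132.0, 302.0], [718.0, 131.0, 302.0], [726.0, 129.0, 299.0], [734.0, 129.0, 298.0], [742.0, 128.0, 298.0], [750.0, 127.0, 296.0], [758.0, 126.0, 296.0], [766.0, 126.0, 294.0], [774.0, 123.0, 295.0], [782.0, 123.0, 184.0]]
-7.403138 [706.      132.54889]
-7.6181235 [699.6122  302.83798]
side hub ((598.4876708984375, 285.88812255859375), 17.09762191772461)
side housing 292 [641.7566258  281.74057182  53.15135285]
[[630.0, 141.0, 294.0], [638.0, 141.0, 297.0], [646.0, 140.0, 300.0], [654.0, 140.0, 303.0], [662.0, 138.0, 306.0], [670.0, 137.0, 307.0], [678.0, 137.0, 307.0], [686.0, 136.0, 306.0], [694.0, 135.0, 305.0], [702.0, 134.0, 304.0], [710.0, 134.0, 303.0], [718.0, 132.0, 301.0], [726.0, 131.0, 301.0], [734.0, 128.0, 300.0], [742.0, 128.0, 299.0], [750.0, 127.0, 298.0], [758.0, 126.0, 297.0], [766.0, 125.0, 295.0], [774.0, 124.0, 295.0], [782.0, 124.0, 293.0]]
-7.181899 [698.     133.8832]
-5.487521 [720.49646 300.67072]
```

{"op": "arm_command", "data": {
  "translation": [
    [-0.75,0,-0.75],
    [-0.75,0,-0.75],
    [-0.75,0,-0.75],
    [-0.75,0,-0.75],
    [-0.75,0,-0.75],
    [0,0,0]
  ],
  "turn": [
    [0,0,0],
    [0,0,0],
    [0,0,0],
    [0,0,0],
    [0,0,0],
    [0,0,0]
  ]
}}

```text
time_s: 3.25
tcp_pos: [577.3, 162.6, 222.3]
tcp_rot: [-1.573, 0.0, -2.823]
wrist_force: [-0.3, -0.9, -1.2]
finger_gap: 88.1
```

{"op": "arm_command", "data": {
  "translation": [
    [0,0,0],
    [0,0,0],
    [0,0,0],
    [0,0,0],
    [0,0,0],
    [0,0,0],
    [0,0,0],
    [0,0,0]
  ],
  "turn": [
    [0,-0.9,0],
    [0,-0.9,0],
    [0,-0.9,0],
    [0,-0.9,0],
    [0,-0.9,0],
    [0,-0.9,0],
    [0,-0.85,0],
    [0,0,0]
  ]
}}

```text
time_s: 4.25
tcp_pos: [577.0, 157.5, 222.5]
tcp_rot: [-1.571, -0.001, -1.739]
wrist_force: [0.0, 0.3, -0.2]
finger_gap: 87.8
```

{"op": "arm_command", "data": {
  "translation": [
    [0,0.8,0],
    [0,0.8,0],
    [0,0.8,0],
    [0,0.7,0],
    [0,0.7,0],
    [0,0.5,0],
    [0,0,0]
  ],
  "turn": [
    [0,0,0],
    [0,0,0],
    [0,0,0],
    [0,0,0],
    [0,0,0],
    [0,0,0],
    [0,0,0]
  ]
}}

```text
time_s: 5.12
tcp_pos: [576.3, 158.2, 49.4]
tcp_rot: [-1.573, -0.001, -1.739]
wrist_force: [-0.1, 0.4, 0.6]
finger_gap: 87.8
```

{"op": "arm_command", "data": {
  "translation": [
    [0,0,0],
    [0,0,0],
    [0,0,0]
  ],
  "turn": [
    [0,0,0],
    [0,0,0],
    [0,0,0]
  ],
  "gripper": 0.2
}}

```text
time_s: 5.5
tcp_pos: [577.6, 159.0, 51.4]
tcp_rot: [-1.57, 0.0, -1.737]
wrist_force: [-0.0, -0.4, 0.4]
finger_gap: 61.5
```

Run:
```python
from h import *
im,d=eyes.snapshot("side"); cv2.imwrite("pics/side1.png",cv2.resize(im[200:,120:400],None,fx=2.5,fy=2.5)[...,::-1])
s=state();print(s["tcp_pos"],s["finger_gap"],s["wrist_force"])
# arc plan: rows of 5deg; tool-frame shift for point on circle with tool yaw turning along
c=np.array([599.5,286.8]);q0=2.1;
a=np.radians(5);print("chord",2*130*np.sin(a/2))
```

```text
[577.44875064 158.94660523  51.26439981] 57.23233636749842 [-0.04757561  0.3305661  -0.45587309]
chord 11.34104071498736
```

View pics/side1.png

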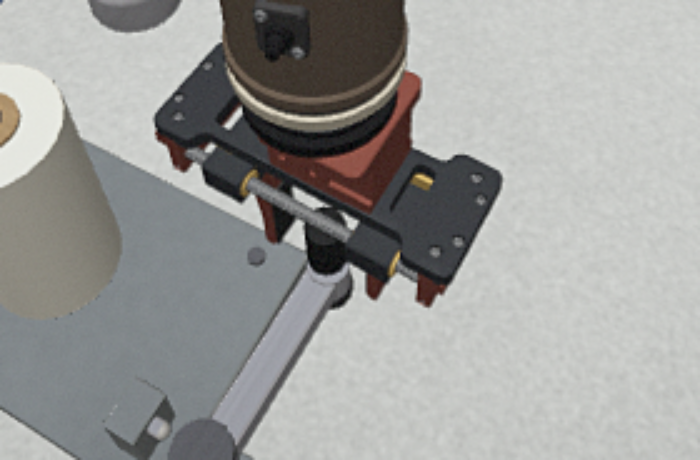

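The fingers straddle the knob, around crop px (325,240), with clearance on both sides. I'll close to a loose cage and swing.

{"op": "arm_command", "data": {
  "translation": [
    [0,0,0],
    [0,0,0],
    [0,0,0],
    [0,0,0]
  ],
  "turn": [
    [0,0,0],
    [0,0,0],
    [0,0,0],
    [0,0,0]
  ],
  "gripper": 0.2
}}

```text
time_s: 6.05
tcp_pos: [577.1, 158.9, 50.6]
tcp_rot: [-1.571, -0.0, -1.737]
wrist_force: [0.9, 0.6, 0.2]
finger_gap: 35.3
```

{"op": "arm_command", "data": {
  "translation": [
    [-0.0124,0,-0.283],
    [-0.0124,0,-0.283],
    [-0.0124,0,-0.283],
    [-0.0124,0,-0.283],
    [-0.0124,0,-0.283],
    [-0.0124,0,-0.283],
    [0,0,0]
  ],
  "turn": [
    [0,0.5,0],
    [0,0.5,0],
    [0,0.5,0],
    [0,0.5,0],
    [0,0.5,0],
    [0,0.5,0],
    [0,0,0]
  ]
}}

```text
time_s: 6.92
tcp_pos: [515.5, 187.5, 50.8]
tcp_rot: [-1.571, 0.0, -2.258]
wrist_force: [0.1, 0.2, -0.1]
finger_gap: 35.1
```

```bash
cat > chk.py <<'E'
from h import *
import sys
k=sys.argv[1]
im,d=eyes.snapshot("side"); cv2.imwrite(f"pics/side{k}.png",cv2.resize(im[150:,100:450],None,fx=2,fy=2)[...,::-1])
s=state();t=s["tcp_pos"];v=t[:2]-np.array([599.5,286.8])
print(s["time_s"],np.round(t,1),s["finger_gap"],np.round(s["wrist_force"],1),"rad",np.hypot(*v),"q",np.degrees(np.arctan2(-v[0],-v[1]))-7.4,"toolq",-np.degrees(s["tcp_rot"][2])-90-7.4)
E
python3 chk.py 2
```

```text
6.975 [516.  187.   50.8] 35.19356769446008 [ 0.   0.5 -0.6] rad 130.13336464525 q 32.53005759125518 toolq 31.962977558768536
```

View pics/side2.png

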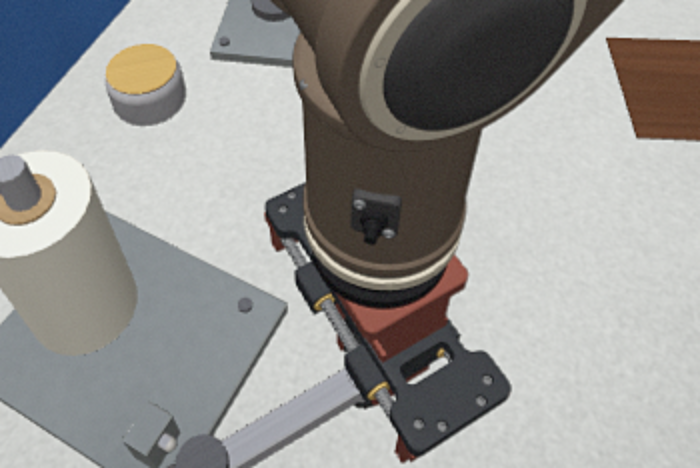

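The leg follows: its bar now runs from the hub at (200,455) to under the gripper at (360,390). The radius holds at 130 mm and the forces are near zero. Continuing through the detent.

{"op": "arm_command", "data": {
  "translation": [
    [-0.0124,0,-0.283],
    [-0.0124,0,-0.283],
    [-0.0124,0,-0.283],
    [-0.0124,0,-0.283],
    [-0.0124,0,-0.283],
    [0,0,0]
  ],
  "turn": [
    [0,0.5,0],
    [0,0.5,0],
    [0,0.5,0],
    [0,0.5,0],
    [0,0.5,0],
    [0,0,0]
  ]
}}

```text
time_s: 7.72
tcp_pos: [481.4, 231.6, 50.7]
tcp_rot: [-1.571, 0.0, -2.694]
wrist_force: [1.0, -0.2, 0.0]
finger_gap: 35.1
```

{"op": "arm_command", "data": {
  "translation": [
    [-0.0124,0,-0.283],
    [-0.0124,0,-0.283],
    [-0.0124,0,-0.283],
    [-0.0124,0,-0.283],
    [-0.0124,0,-0.283],
    [-0.0124,0,-0.283],
    [0,0,0],
    [0,0,0]
  ],
  "turn": [
    [0,0.5,0],
    [0,0.5,0],
    [0,0.5,0],
    [0,0.5,0],
    [0,0.5,0],
    [0,0.5,0],
    [0,0,0],
    [0,0,0]
  ]
}}

```text
time_s: 8.72
tcp_pos: [469.3, 296.8, 50.5]
tcp_rot: [-1.571, -0.0, 3.066]
wrist_force: [-0.5, 0.4, -0.2]
finger_gap: 35.4
```

```bash
python3 chk.py 3
```

```text
8.775 [469.3 296.7  50.5] 35.13191976817902 [-0.4  1.9 -0.1] rad 130.59110378388328 q 86.92625040112371 toolq -272.9949574550446
```

View pics/side3.png

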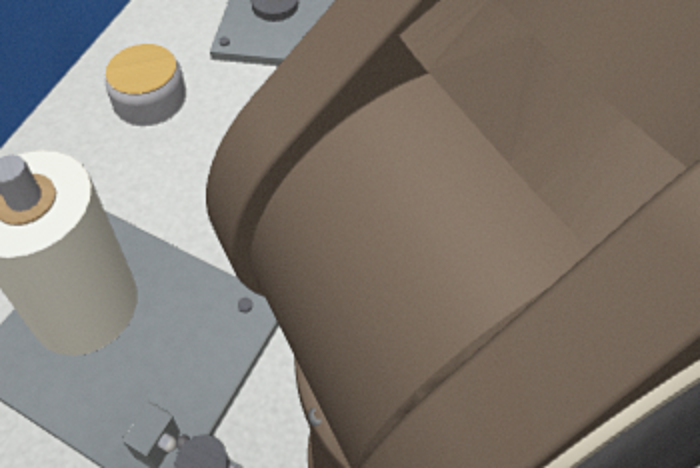

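Tool at 87° with almost no force, so the leg is past the detent peak. I'll nudge 3 mm more, open, wait and rise.

{"op": "arm_command", "data": {
  "translation": [
    [0,0,-0.05],
    [0,0,-0.05],
    [0,0,0],
    [0,0,0]
  ],
  "turn": [
    [0,0,0],
    [0,0,0],
    [0,0,0],
    [0,0,0]
  ]
}}

```text
time_s: 9.28
tcp_pos: [469.5, 301.1, 50.6]
tcp_rot: [-1.571, 0.0, 3.063]
wrist_force: [-0.4, -0.6, 0.0]
finger_gap: 35.0
```

{"op": "arm_command", "data": {
  "translation": [
    [0,0,0],
    [0,0,0],
    [0,0,0],
    [0,0,0],
    [0,0,0],
    [0,0,0],
    [0,0,0],
    [0,0,0]
  ],
  "turn": [
    [0,0,0],
    [0,0,0],
    [0,0,0],
    [0,0,0],
    [0,0,0],
    [0,0,0],
    [0,0,0],
    [0,0,0]
  ],
  "gripper": -1
}}

```text
time_s: 10.28
tcp_pos: [469.4, 301.2, 50.7]
tcp_rot: [-1.571, 0.0, 3.063]
wrist_force: [-0.3, 0.3, 0.3]
finger_gap: 87.7
```

{"op": "arm_command", "data": {
  "translation": [
    [0,-0.5,0],
    [0,-0.8,0],
    [0,-0.8,0],
    [0,-0.8,0],
    [0,-0.8,0],
    [0,-0.8,0],
    [0,0,0]
  ],
  "turn": [
    [0,0,0],
    [0,0,0],
    [0,0,0],
    [0,0,0],
    [0,0,0],
    [0,0,0],
    [0,0,0]
  ]
}}

```text
time_s: 11.15
tcp_pos: [470.5, 302.1, 233.2]
tcp_rot: [-1.574, 0.004, 3.063]
wrist_force: [0.5, 0.6, -0.2]
finger_gap: 87.9
```

{"op": "arm_command", "data": {
  "translation": [
    [0,0,0.9],
    [0,0,0.9],
    [0,0,0.9],
    [0,0,0.9],
    [0,0,0.9],
    [0,0,0.9],
    [0,0,0.9],
    [0,0,0]
  ],
  "turn": [
    [0,0,0],
    [0,0,0],
    [0,0,0],
    [0,0,0],
    [0,0,0],
    [0,0,0],
    [0,0,0],
    [0,0,0]
  ]
}}

```text
time_s: 12.15
tcp_pos: [448.9, 47.2, 229.7]
tcp_rot: [-1.57, -0.001, 3.058]
wrist_force: [-0.2, 0.8, 0.6]
finger_gap: 87.8
```

Run:
```python
from h import *
for n in ("top","side"):
    im,d=eyes.snapshot(n); cv2.imwrite(f"pics/{n}9.png",im[...,::-1])
    P=world(n,d)[d>0];x,y,z=P.T
    S=P[(z>82)&(z<93)&(x>430)&(x<620)&(y>140)&(y<340)]
    if len(S):
        m=np.median(S,0);v=m[:2]-[599.5,286.8];print(n,len(S),m,S.min(0),S.max(0),"r",np.hypot(*v),"q",np.radians(np.degrees(np.arctan2(-v[0],-v[1]))-7.4))
print(state()["tcp_pos"])
```

```text
top 99 [470.73683205 301.26138922  87.96575281] [459.39986294 289.00134191  82.16704009] [482.24380075 313.71517366  92.86386061] r 129.57270236961773 q 1.5534832785956072
[449.24554251  50.19943767 230.03655326]
```

View pics/top9.png

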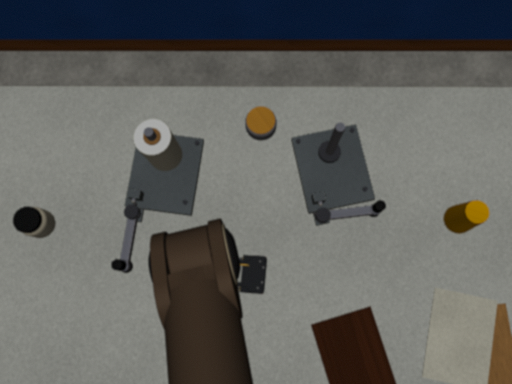

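View pics/side9.png

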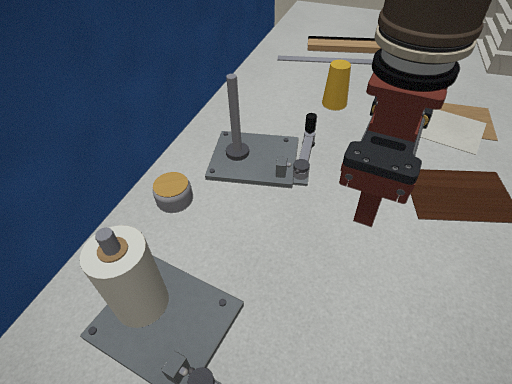

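The leg sticks straight out: hub at px (133,211), knob at (121,265), measured q about 1.55 rad. The other leg is unchanged, its knob still at px (379,207). The arm is clear.

```bash
python3 -c "
from h import *
print(workorder.sign_off())"
```

```text
the job is handed in; nothing more can be done
None
```

The stabiliser leg on the stand with the roll is swung fully out and released, and I handed the job in at about 12.3 s of the 38 s allowed. I put the open gripper round the knob, closed it to a loose 35 mm cage, swung the leg along its 130 mm arc past the detent, then opened, rose and moved clear.

- **Leg angle:** the last top-camera measurement put the knob at (471, 301) mm, 129.6 mm from the pivot. That is about 1.55 rad, against the stop at 1.57. I checked it only with the top camera, because the side camera no longer saw the knob, and I took no second picture to confirm it was at rest.
- **Empty stand:** its leg looks unchanged in both pictures, judged by eye rather than measured again.
- **Contact:** the wrist-force readings I took stayed below about 2 N, and the gripper was clear of everything at the end.

No check failed. The top and side cameras disagreed slightly on the pivot position and on the base's angle. I used about the mean pivot position and an angle close to the top camera's.

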